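# Key the torque arm onto the gearbox shaft and drift its stay into line

### The arm

A 6-joint arm with a two-finger parallel gripper is mounted at the origin on the work surface. World frame = base frame: x ahead of the robot, y to its left, z up, the work surface at z = 0. Lengths are in m, angles in rad, forces in N, time in s.
With the tool pointing down it reaches from about 0.35 to 0.975 m from the base axis. Payload 4.9 kg.
Tool frame: the origin (TCP) lies midway between the tips of the shut fingers; the grasp point (between the pads) lies 19 mm behind it (manip.hold_point_z is the distance from the TCP to the grasp point, in m); z points along the fingers, y is the line along which they close (so a half turn about z gives the same grasp; the last joint's range is limited). The gripper opens to 85 mm and grips with 20 to 120 N. Pads are 22 mm wide; open, the fingers measure 114 mm over their backs; the gripper's body (76 mm by 85 mm) begins 54 mm behind the grasp point. The pads swing forward as they close: fully open they stand 13 mm farther back than shut.
Start: joints at [1.089, 0.053, 1.613, -0, 1.476, -0.119], TCP at [0.222, 0.584, 0.231] pointing down, gripper open.
Joint ranges: [-3.01, 3.01], [-1.01, 2.22], [0.06, 2.58], [-1.02, 4.17], [0.09, 2.62], [-3.14, 3.14]. Speed limits (rad/s): [2.57, 2.57, 3.14, 3.14, 3.14, 3.14].

### API

Orientations are given as a unit quaternion [w, x, y, z].
In Python, from plant import manip gives the robot as it stands. The module is installed in compiled form; this text tells all that it offers.
- The arm moves only by the shell command python3 -m jog 'ROWS' [OPENING]. ROWS is JSON, one flat list of numbers, 6 for each row, row after row: the shift along the tool's x, y, z in units of 0.1 m (1.0 is 0.1 m), then the turn, a rotation vector about the tool's x, y, z in units of 180 degrees (1.0 is 180 degrees). A call has 1 to 8 rows; each row is the pose to reach, as a shift and turn from the pose commanded when the call began, along the tool's axes at that moment, turning the shorter way round; what a row does not reach only later rows make up. A row lasts 1/8 s, in which the tool goes at most 62.5 mm and 10.7 degrees, less where a joint would pass 70% of its speed; a pose out of reach is approached as far as the arm can. A call with a number of a shift or a turn outside -1 to 1 is refused whole. A call with a gripper value outside its range is refused whole. OPENING is the finger opening in mm, from 0 to 85.4, set as the call begins (- or left out, the last holds). The fingers move at their own pace and stop on an object; the grip force is fixed at half the most. Time passes only in rows, so rows that repeat a pose let the fingers close. It gives the time, the measured TCP pose, the force, the opening and the grip force at its end, in the units of the state.
- manip.state(): the state, without advancing time (a new reading comes with each control period).
- manip.grab_frame(name): name is "scene" or "top" or "wrist"; returns a dict with "img" (420x560x3 uint8, blue, green, red), "z_map" (420x560 float32, m along the optical axis (not along the pixel's ray), 0 where there is no reading), "fx", "fy", "cx", "cy" (pixels), "xyz" and "attitude" of the camera in the world; the wrist camera has in their place "T_tool_cam" (4x4, takes a point from camera to tool coordinates, whose origin is the TCP and whose axes are the flange's). Camera axes: x right, y up, looking along -z (the intrinsics and any distortion apply to the point x, -y, -z); pixel columns grow to the right and rows downward; lengths in m; the calibration is good to about 2 mm. A picture is of the moment at which its call begins: read the wrist's pose just before it.
- manip.job_done(): hands the job in; it is judged then, once.
The state is a dict: "time": time; "joint_pos": joint angles; "joint_vel": joint speeds; "joint_efforts": joint torques, N m; "tool_pos": TCP position; "tool_rot": TCP orientation; "contact_force": force on the tool from outside, world axes, zero at the start; "ft_torque": the same for the moment, N m; "gripper_width": opening from 0.0 (shut) to 1.0 (fully open); "grasp_force": force on a finger pad.
Only numpy, scipy, OpenCV 4.12 (cv2) and the standard library are available. Lean on these libraries where they do the work, as an engineer would, in place of code of your own. Each camera call takes 0.05 s, during which the arm holds its last target. There are 200 camera calls.

### The job

Fit the keyed torque arm (the hub whose bore has a tab) onto the upright gearbox shaft: lower its hub over the shaft with the arm beside the overhanging stay bracket, then turn the arm in under the bracket until the tab drops into the keyway and the hub sits fully home. Then push the tapered drift down through the hole in the stay bracket and the hole in the arm until its collar rests on the bracket, so that both holes are pulled into line, and leave it there. Leave the plain arm, the blunt pin and everything else lying about where they are.

Things in the scene. Friction and masses are not known exactly. Their poses are not given: they have to be found in the camera images.
- gearbox: Grey round gearbox, 84 mm across, flat top face at z 60 mm, on a dark base plate 175 x 100 x 8 mm (50 mm behind to 125 mm ahead of the shaft), fixed. Origin: on the shaft's axis at bench height; z up; x points from the shaft to the stay bracket. The hub is home when its underside rests on the top face, z 60 mm, the arm pointing along +x under the bracket.
- shaft_axis (a point): Point on the gearbox shaft's axis at its shoulder, 76 mm above the bench; axes as gearbox. The steel shaft is 36 mm thick from z 60 to the flat shoulder at z 76 mm; above the shoulder stands a thin nose of 15 mm diameter up to z 101 mm, its end chamfered.
- keyway (a point): Mouth of the keyway, at shoulder height (z 76 mm), 13 mm from the shaft's axis towards the gearbox's -x; axes as gearbox. The keyway is 12 mm wide, cut in the thick part of the shaft from z 60 to 76 mm, open at the top and to -x (away from the bracket), as deep as the nose. The tab has 1 mm play on each side (about 4 degrees).
- stay_hole (a point): Centre of the stay bracket's round hole (21 mm), at its upper face, z 104 mm; axes as gearbox. It lies 80 mm from the shaft's axis along x and starts 3.5 to 6.5 mm to the +y side. The bracket is not bolted tight: pushed, it slides along the gearbox's y, up to 8 mm either side of the line through the shaft, against about 5 N of friction.
- stay_edge (a point): Middle of the edge, nearest the shaft (58 mm from its axis), of the stay bracket's upper face; axes as gearbox. The bracket is a dark steel plate 60 mm long in x, 44 mm wide in y, z 94 to 104 mm, that overhangs towards the shaft from a post 108 to 118 mm from the shaft's axis. Below it, open on both sides, the arm swings in.
- torque_arm_center (a point): Keyed torque arm, bare steel, 0.35 to 0.65 kg, lying flat. Square hub 50 x 50 x 32 mm with a 39 mm bore right through; flat arm 36 mm wide, 10 mm thick, level with the hub's underside, from the hub to 100 mm from the bore's axis. This point: on the bore's axis half-way up the hub, 16 mm above its underside. x runs along the arm away from the hub, z up.
- torque_arm_tab (a point): Tip of the torque arm's tab at the hub's underside, 9.5 mm from the bore's axis on the side opposite the arm (-x). The tab is 10 mm wide, reaches 10 mm into the bore and runs over the hub's whole height; its lowest 3 mm are bevelled. Axes as torque_arm_center.
- torque_arm_hole (a point): Centre of the round hole (21 mm) near the end of the torque arm, 80 mm from the bore's axis along x, half-way through the 10 mm thickness.
- drift_center (a point): Tapered steel drift, 0.2 to 0.32 kg, 136 mm long, hanging upright by its collar in a hole of the pin rack. This point: on its axis half-way along; z from tip to head. From the tip: taper 5 to 19 mm thick over 42 mm; 19 mm shank to 88 mm; 30 mm collar from 88 to 94 mm; round 20 mm grip from 94 to 136 mm. Home, its collar lies on the stay and its tip is 16 mm above the bench.
- pin_rack: Wooden pin rack fixed to the bench: a board 46 x 130 mm whose top is 100 mm up, on two end legs, with two holes (23 mm) 35 mm either side of its middle along its y. Origin: centre of its foot; z up. The drift hangs in one hole and the blunt pin in the other.
- parts_case: Black open parts case, 110 x 130 x 50 mm, fixed. Origin: centre of its underside. An obstacle.
- plain_arm: Not wanted: a similar steel arm with the same square hub, but a plain bore without a tab, and a shorter arm without a hole (75 mm from the bore's axis). Origin: on the bore's axis at the underside. Lies flat; leave it.
- blunt_pin: Not wanted: a blunt straight steel pin, 82 mm long, 20 mm thick, with a thick round head of 32 mm diameter and 22 mm height, hanging in the pin rack's other hole. Origin: its lower end. Leave it.
- spray_can: Spray can, 62 mm diameter, 180 mm tall, standing. Origin: centre of its underside. Leave it.
- jar: Amber glass jar, 72 mm diameter, 85 mm tall. Origin: centre of its underside. Leave it.
- spanner: Steel spanner, 170 mm long, lying flat near the robot. Origin: its middle, on the bench. Leave it.
- battery: Tool battery, 75 x 115 x 64 mm. Origin: centre of its underside. Leave it.
- tape_roll: Grey roll of tape lying flat, 104 mm diameter, 48 mm tall. Origin: centre of its underside. Leave it.
Mind the look-alikes: they are no part of the job. What is shaped like the part that bears drift_center but turquoise or yellow is not meant.

How it is judged:
On the way:
1. the torque arm's tab has dropped into the keyway, its hub fully home on the gearbox face, the arm under the stay bracket (z of torque_arm_center in the frame of gearbox below 0.0785 m and horizontal distance between torque_arm_center and shaft_axis below 0.004 m and angle between torque_arm_center's own z axis and vertical below 0.06 rad and x of torque_arm_hole in the frame of gearbox above 0.07 m), for 0.2 s.
At the end, for the whole second after the job is handed in: Hub home on the gearbox face (height within 2.5 mm, 4 mm of the shaft axis, level within 3.4 degrees), arm under the stay; drift upright within 3.4 degrees through both holes, collar within 2.5 mm of the stay; holes in line within 3.5 mm, drift within 4 mm of both; all let go (all of step 1 and z of drift_center in the frame of gearbox between 0.08 and 0.0865 m and horizontal distance between drift_center and stay_hole below 0.004 m and horizontal distance between torque_arm_hole and stay_hole below 0.0035 m and angle between drift_center's own z axis and vertical below 0.06 rad and horizontal distance between drift_center and torque_arm_hole below 0.004 m); the robot touches nothing.
It fails at once if the plain arm or the blunt pin is shifted by more than 30 mm (distance of any of plain_arm, blunt_pin from where it was at the start of the episode above 0.03 m).
It fails at once if the spray can, jar, spanner, battery or tape roll is shifted by more than 30 mm (distance of any of spray_can, jar, spanner, battery, tape_roll from where it was at the start of the episode above 0.03 m).
It also fails if it takes over 64 s, if anything falls off the work surface, if the arm or the gripper's body presses on something with over 40 N, if the wrist force passes 120 N, or if a joint passes its speed limit or range.

## Working session

There is one attempt and no reset: what is moved stays moved. The work goes in short steps, Python scripts to look and compute and a shell command to move; the robot and the scene stay as the last step left them, time stands still between calls to the robot, and variables do not carry over. Pictures are saved under pics/ and viewed, at most 12 in all, crops included, and the job is handed in when it is done.

```bash
mkdir -p pics; cat > h.py <<'E'
import numpy as np,cv2
from scipy.spatial.transform import Rotation as R
from plant import manip
def q(a): return R.from_quat([a[1],a[2],a[3],a[0]])
def grab(n):
    s=manip.state(); f=manip.grab_frame(n)
    T=np.eye(4)
    if n=="wrist":
        W=np.eye(4);W[:3,:3]=q(s["tool_rot"]).as_matrix();W[:3,3]=s["tool_pos"];T=W@np.array(f["T_tool_cam"])
    else:
        a=np.array(f["attitude"],float)
        T[:3,:3]=q(a).as_matrix() if a.size==4 else a
        T[:3,3]=f["xyz"]
    f["T"]=T;return f
def ray(f,u,v):
    d=np.stack([(np.asarray(u,float)-f["cx"])/f["fx"],-(np.asarray(v,float)-f["cy"])/f["fy"],-np.ones(np.shape(u))],-1)
    return d@f["T"][:3,:3].T
def onplane(f,u,v,z):
    d=ray(f,u,v);o=f["T"][:3,3];return o+d*((z-o[2])/d[...,2])[...,None]
def cloud(f):
    v,u=np.mgrid[:420,:560];return f["T"][:3,3]+ray(f,u,v)*f["z_map"][...,None]
def proj(f,p):
    c=(np.asarray(p)-f["T"][:3,3])@f["T"][:3,:3]
    return f["cx"]+f["fx"]*c[...,0]/-c[...,2], f["cy"]-f["fy"]*c[...,1]/-c[...,2]
E
python3 - <<'E'
from h import *
s=manip.state();print(s);print(manip.hold_point_z)
for n in("scene","top","wrist"):
    f=grab(n);cv2.imwrite(f"pics/{n}0.png",f["img"])
    print(n,[k for k in f],f["fx"],f["cx"],f["cy"],np.round(f["T"],3).tolist())
    np.save(n+"0.npy",{k:v for k,v in f.items()},allow_pickle=True)
E
```

```text
{'time': 0.0, 'joint_pos': array([ 1.08900690e+00,  5.33430964e-02,  1.61428141e+00,  1.68131061e-05,
        1.47597386e+00, -1.18986435e-01]), 'joint_vel': array([ 5.88771652e-04,  8.54932111e-04,  1.27432001e-04,  1.16592597e-03,
       -6.66043615e-05,  6.87115016e-05]), 'joint_efforts': array([-1.50266591e-03, -3.93675578e+01, -3.70175171e+01, -1.98447301e-04,
        7.03208192e-03,  3.59256358e-07]), 'tool_pos': array([0.22151285, 0.58377675, 0.23007906]), 'tool_rot': array([-3.04728692e-04,  1.80408953e-01,  9.83591177e-01, -9.55472441e-04]), 'contact_force': array([-0.67011826, -0.19827648, -0.03590141]), 'ft_torque': array([ 0.02070224, -0.01971689,  0.07633535]), 'grasp_force': 0.0, 'gripper_width': 1.0013129570074037}
0.0187
scene ['img', 'z_map', 'fx', 'fy', 'cx', 'cy', 'xyz', 'attitude', 'T'] 383.738563038554 277.51783227121484 209.71931737372896 [[-0.869, -0.268, 0.416, 0.992], [0.494, -0.451, 0.743, 0.804], [-0.012, 0.852, 0.524, 0.679], [0.0, 0.0, 0.0, 1.0]]
top ['img', 'z_map', 'fx', 'fy', 'cx', 'cy', 'xyz', 'attitude', 'T'] 407.5826715076959 281.9549888065358 208.95274801208922 [[-0.021, 0.986, -0.167, 0.321], [-1.0, -0.021, -0.002, 0.001], [-0.006, 0.167, 0.986, 1.381], [0.0, 0.0, 0.0, 1.0]]
wrist ['img', 'z_map', 'fx', 'fy', 'cx', 'cy', 'T_tool_cam', 'T'] 296.04037394405634 280.02613462349416 208.97462162774764 [[0.355, -0.903, -0.242, 0.16], [0.935, 0.342, 0.092, 0.606], [-0.001, -0.259, 0.966, 0.372], [0.0, 0.0, 0.0, 1.0]]
```

View pics/top0.png

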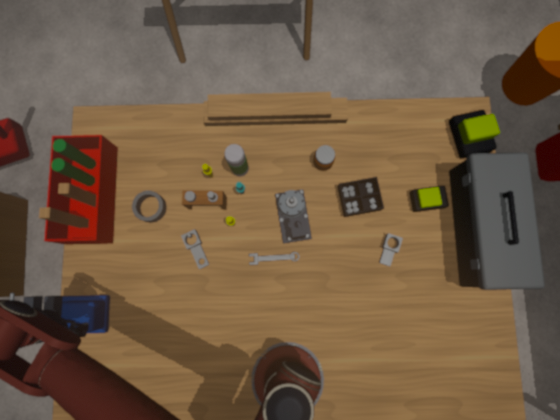

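View pics/scene0.png

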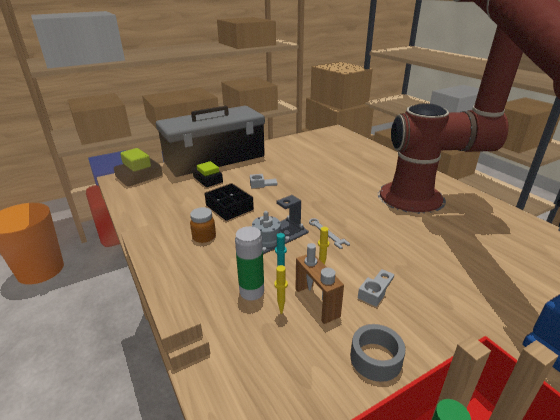

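Top view: candidates for the keyed arm are the left arm (195,248), with an end hole near (201,263), and the right arm (391,248), shorter with no visible hole. Drift candidates are the rack pins (190,196) and (212,197). The turquoise (239,188) and yellow (206,169)/(229,220) ones are decoys. The gearbox is at (292,203) with the stay at (297,232), towards the robot. In the scene view the drift looks like the thin grip at (311,255) and the blunt head is at (328,276). Next, a close crop to check this.

```bash
python3 - <<'E'
from h import *
t=np.load("top0.npy",allow_pickle=True).item();s=np.load("scene0.npy",allow_pickle=True).item()
def cr(f,x,y,w,h): return cv2.resize(f["img"][y:y+h,x:x+w],(390,290),interpolation=cv2.INTER_CUBIC)
m=np.vstack([np.hstack([cr(t,160,170,120,90),cr(t,255,175,94,70)]),np.hstack([cr(s,290,220,120,90),cr(t,370,215,60,45)])])
cv2.imwrite("pics/m.png",m)
for f,n in((t,"top"),(s,"scene")):
    P=cloud(f)
    for nm,x0,x1,y0,y1 in(("L",.2,.42,.15,.36),("R",.2,.45,-.40,-.2),):
        k=(P[...,0]>x0)&(P[...,0]<x1)&(P[...,1]>y0)&(P[...,1]<y1)&(P[...,2]>.02)&(P[...,2]<.045)
        print(n,nm,k.sum(),P[k].mean(0).round(4) if k.any() else 0,P[k].min(0).round(3),P[k].max(0).round(3))
for n,u,v in(("gear",292,201),("stay",297,232),("pinA",190,196),("pinB",212,197),("L",190,238),("R",394,240)):
    print(n,cloud(t)[v,u].round(3))
E
```

```text
Traceback (most recent call last):
ValueError: zero-size array to reduction operation minimum which has no identity
```

View pics/m.png

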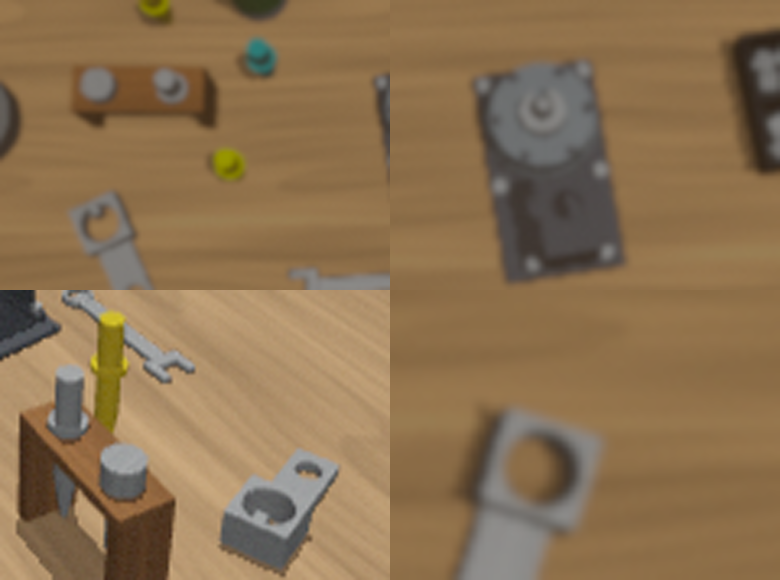

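The crops confirm it. The left arm has the tab in its bore (upper left of the hub) and the end hole. The right one has a plain bore. The drift is the rack pin farther right in the top view (212,197), with a taper and a thin grip.

```bash
python3 - <<'E'
from h import *
t=np.load("top0.npy",allow_pickle=True).item();s=np.load("scene0.npy",allow_pickle=True).item()
for f,n in((t,"top"),(s,"scene")):
    z=f["z_map"];print(n,z.shape,z.min(),z.max(),(z==0).mean(), cloud(f)[300,350].round(3))
P=cloud(t)
for n,u,v in(("gear",292,201),("geartop",285,210),("stay",297,232),("pinA",190,196),("pinB",212,197),("L",198,250),("R",394,240),("can",235,153)):
    print(n,P[v,u].round(3))
# planes
for n,u,v,z in(("Lhub",190,240,.032),("Lhole",201,263,.01),("nose",292,201,.101),("stayhole",297,230,.104),("drift",213,195,.15)):
    print(n,onplane(t,np.array(u),np.array(v),z).round(3))
E
```

```text
top (420, 560) 0.0 2.3945858 0.003996598639455782 [ 0.244 -0.214  0.001]
scene (420, 560) 0.0 3.9995472 0.004328231292517006 [0.51  0.296 0.001]
gear [ 0.563 -0.028  0.096]
geartop [ 0.54  -0.005  0.066]
stay [ 0.463 -0.041  0.098]
pinA [0.582 0.294 0.121]
pinB [0.575 0.223 0.132]
L [0.419 0.29  0.007]
R [ 0.439 -0.371  0.005]
can [0.701 0.145 0.18 ]
Lhub [0.451 0.312 0.032]
Lhole [0.376 0.279 0.01 ]
nose [ 0.562 -0.028  0.101]
stayhole [ 0.469 -0.041  0.104]
drift [0.577 0.216 0.15 ]
```

```bash
python3 -m jog '[-1,-0.91,0,0,0,0,-1,-0.91,0,0,0,0,-1,-0.91,0,0,0,0]' 85
for i in 1 2 3; do python3 -m jog '[-1,-0.91,0,0,0,0,-1,-0.91,0,0,0,0,-1,-0.91,0,0,0,0]' >/dev/null; done
python3 -m jog '[-0.94,-0.91,0,0,0,0,-0.94,-0.91,0,0,0,0,-0.94,-0.91,0,0,0,0,-0.94,-0.91,0,0,0,0]'
python3 - <<'E'
from h import *
f=grab("wrist");np.save("w1.npy",f,allow_pickle=True);cv2.imwrite("pics/w1.png",f["img"])
P=cloud(f)
for n,z0,z1 in(("face",.056,.064),("shoulder",.072,.080),("stay",.1005,.108),("nose",.097,.106)):
    k=(abs(P[...,2]-(z0+z1)/2)<(z1-z0)/2)&(abs(P[...,0]-.5)<.2)&(abs(P[...,1])<.09)
    v,u=np.nonzero(k);p=P[k];print(n,len(p),p.mean(0).round(4),np.percentile(p,2,0).round(3),np.percentile(p,98,0).round(3),u.min(),u.max(),v.min(),v.max())
E
```

```text
time: 0.52
tool_pos: [0.284, 0.4612, 0.2307]
tool_rot: [-0.0, 0.182, 0.983, -0.001]
contact_force: [1.0, 0.4, -0.0]
gripper_width: 0.995
grasp_force: 0.0
time: 2.15
tool_pos: [0.5222, -0.0149, 0.2309]
tool_rot: [-0.001, 0.18, 0.984, 0.001]
contact_force: [-0.5, -0.3, -0.6]
gripper_width: 0.996
grasp_force: 0.0
face 3288 [ 0.5634 -0.0262  0.0591] [ 0.527 -0.065  0.058] [0.604 0.011 0.061] 244 321 129 266
shoulder 597 [ 0.56   -0.0266  0.0751] [ 0.548 -0.044  0.073] [ 0.58  -0.011  0.078] 242 301 129 252
stay 2815 [ 0.4781 -0.0438  0.1029] [ 0.45  -0.066  0.101] [ 0.509 -0.021  0.104] 197 289 129 250
nose 2968 [ 0.4811 -0.043   0.1027] [ 0.45  -0.066  0.099] [ 0.565 -0.021  0.104] 197 291 129 251
```

View pics/w1.png

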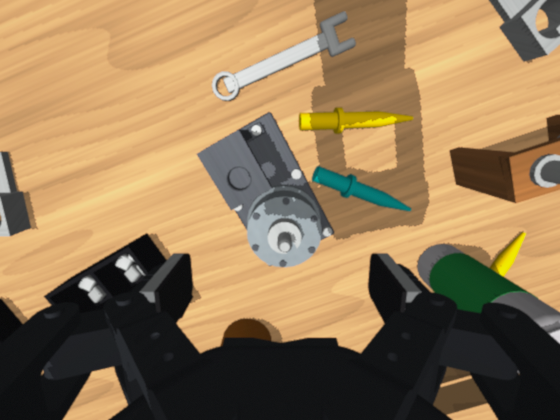

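The wrist view shows the nose at (285,240), the stay hole at (238,178) and the keyed arm's hub at top right (540,20). Decoy drifts sit at (340,120) and (362,190), close to the gearbox.

```bash
python3 - <<'E'
from h import *
f=np.load("w1.npy",allow_pickle=True).item();P=cloud(f);I=f["img"]
# face circle: outer boundary of points z .055-.064, shoulder ring
k=(abs(P[...,2]-.0595)<.003)&(abs(P[...,0]-.5634)<.06)&(abs(P[...,1]+.027)<.06)
c=max(cv2.findContours(k.astype(np.uint8),cv2.RETR_EXTERNAL,cv2.CHAIN_APPROX_NONE)[0],key=len)
q_=onplane(f,c[:,0,0],c[:,0,1],.06)[:,:2]
from scipy.optimize import least_squares
def fit(q,r): return least_squares(lambda p:np.hypot(*(q-p).T)-r,q.mean(0),loss="soft_l1",f_scale=.0015).x
print("face ctr",fit(q_,.042).round(4))
k=(P[...,2]>.096)&(np.hypot(P[...,0]-.562,P[...,1]+.027)<.02)
v,u=np.nonzero(k);print("nose",len(v),onplane(f,u,v,.101).mean(0).round(4))
# stay plate rect
k=((P[...,2]>.099)&(P[...,0]<.53)&(P[...,0]>.42)&(abs(P[...,1]+.04)<.06)).astype(np.uint8)
cs,h=cv2.findContours(k,cv2.RETR_CCOMP,cv2.CHAIN_APPROX_NONE)
for c in cs:
    if len(c)<15: continue
    q_=onplane(f,c[:,0,0],c[:,0,1],.104)[:,:2];r=cv2.minAreaRect((q_*1000).astype(np.float32));print(len(c),r)
# base plate
k=((P[...,2]>.004)&(P[...,0]<.64)&(P[...,0]>.42)&(abs(P[...,1]+.035)<.075)).astype(np.uint8)
c=max(cv2.findContours(k,cv2.RETR_EXTERNAL,cv2.CHAIN_APPROX_NONE)[0],key=len)
p=P[c[:,0,1],c[:,0,0]];p=p[p[:,2]<.012];print("base",cv2.minAreaRect((p[:,:2]*1000).astype(np.float32)))
# decoys
hsv=cv2.cvtColor(I,cv2.COLOR_BGR2HSV)
for n,lo,hi in(("y",20,35),("t",85,100)):
    m=cv2.inRange(hsv,(lo,180,60),(hi,255,255));nn,l,st,_=cv2.connectedComponentsWithStats(m)
    for i in range(1,nn):
        if st[i,4]>150: p=P[l==i];print(n,st[i],np.percentile(p,[3,97],axis=0).round(3).tolist())
# L arm from top & scene
for nm in("top0","scene0"):
    g=np.load(nm+".npy",allow_pickle=True).item();Q=cloud(g)
    k=(abs(Q[...,0]-.42)<.1)&(abs(Q[...,1]-.3)<.09)&(Q[...,2]>.025)&(Q[...,2]<.05)
    v,u=np.nonzero(k)
    if len(v)>5: print(nm,len(v),Q[k].mean(0),cv2.minAreaRect((onplane(g,u,v,.032)[:,:2]*1000).astype(np.float32)))
    k=(abs(Q[...,0]-.42)<.1)&(abs(Q[...,1]-.3)<.09)&(Q[...,2]>.004)&(Q[...,2]<.05)
    print(cv2.minAreaRect((Q[k][:,:2]*1000).astype(np.float32)))
E
```

```text
face ctr [ 0.5655 -0.027 ]
nose 136 [ 0.564  -0.0267  0.101 ]
1261 ((644.8212280273438, -127.6358642578125), (524.6552124023438, 207.2766571044922), 69.14938354492188)
199 ((479.99700927734375, -43.4552001953125), (61.030269622802734, 44.27262878417969), 8.047099113464355)
64 ((487.4134521484375, -42.25969696044922), (21.039405822753906, 20.498327255249023), 23.093387603759766)
base ((0.0, 0.0), (0.0, 0.0), 0.0)
y [ 299  108  114   26 1729] [[0.457, 0.034, 0.008], [0.5, 0.147, 0.029]]
y [490 232  36  45 619] [[0.68, 0.173, 0.005], [0.732, 0.257, 0.076]]
t [ 313  167   97   43 1264] [[0.521, 0.029, 0.011], [0.601, 0.117, 0.029]]
top0 151 [0.45714652 0.31202057 0.03268949] ((456.6266784667969, 311.74920654296875), (51.406272888183594, 51.53170394897461), 24.368576049804688)
((419.6549072265625, 300.7655334472656), (179.0393829345703, 198.12136840820312), 89.35986328125)
scene0 264 [0.45993447 0.31302097 0.03100822] ((460.0101013183594, 313.378662109375), (58.1807746887207, 52.0484733581543), 23.805456161499023)
((408.9415283203125, 325.72216796875), (136.46719360351562, 114.6236801147461), 19.72414207458496)
```

```bash
for i in 1 2; do python3 -m jog '[0.59,0.94,0.1,0,0,0,0.59,0.94,0.1,0,0,0]' >/dev/null; done
python3 -m jog '[0.59,0.94,0.3,0,0,-0.06,0.59,0.94,0.3,0,0,-0.12,0.59,0.94,0.3,0,0,-0.18,0.59,0.94,0.3,0,0,-0.25,0.59,0.94,0.3,0,0,-0.25,0.59,0.94,0.3,0,0,-0.25]'
python3 - <<'E'
from h import *
f=grab("wrist");np.save("w2.npy",f,allow_pickle=True);cv2.imwrite("pics/w2.png",f["img"])
P=cloud(f);k=((P[...,2]>.027)&(P[...,2]<.037)&(np.hypot(P[...,0]-.458,P[...,1]-.312)<.06)).astype(np.uint8)
c=max(cv2.findContours(k,cv2.RETR_EXTERNAL,cv2.CHAIN_APPROX_NONE)[0],key=len)
print(len(c),cv2.minAreaRect((onplane(f,c[:,0,0],c[:,0,1],.032)[:,:2]*1000).astype(np.float32)))
k=((P[...,2]>.006)&(P[...,2]<.014)&(np.hypot(P[...,0]-.4,P[...,1]-.28)<.07)).astype(np.uint8)
cs,h=cv2.findContours(k,cv2.RETR_CCOMP,cv2.CHAIN_APPROX_NONE)
for c in cs:
    if len(c)>20: print(len(c),cv2.minAreaRect((onplane(f,c[:,0,0],c[:,0,1],.01)[:,:2]*1000).astype(np.float32)))
E
```

```text
time: 3.45
tool_pos: [0.456, 0.3108, 0.1814]
tool_rot: [0.0, -0.209, 0.978, 0.0]
contact_force: [-1.0, -0.1, -0.1]
gripper_width: 0.995
grasp_force: 0.0
196 ((454.3408508300781, 309.4443054199219), (49.40366744995117, 49.82206344604492), 24.176509857177734)
234 ((396.982666015625, 287.1792297363281), (75.26599884033203, 42.28614044189453), 24.176990509033203)
62 ((381.9372863769531, 277.48974609375), (21.149648666381836, 21.23826026916504), 24.185504913330078)
```

View pics/w2.png

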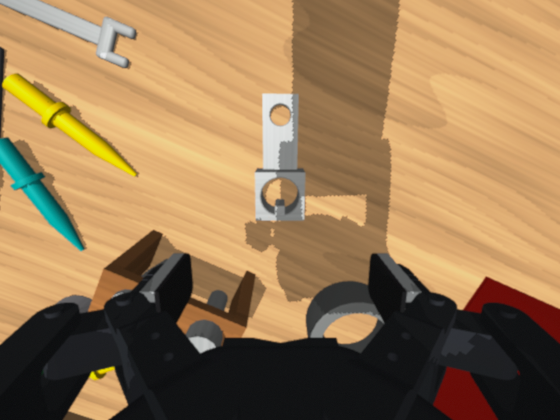

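The wrist view shows the keyed arm with its hub at (279,195), tab at (280,208) and hole at (280,114), centred between the fingers and clear of the rack and tape. Next I descend and grip.

```bash
python3 -m jog '[0.02,-0.006,1,0,0,0,0.02,-0.006,1,0,0,0,0.02,-0.006,1,0,0,0]' >/dev/null
python3 -m jog '[0,0,0.4,0,0,0,0,0,0.76,0,0,0,0,0,0.76,0,0,0,0,0,0.76,0,0,0]'
python3 -m jog '[0,0,0,0,0,0,0,0,0,0,0,0,0,0,0,0,0,0,0,0,0,0,0,0,0,0,0,0,0,0,0,0,0,0,0,0]' 40
python3 -m jog '[0,0,-1,0,0,0,0,0,-1,0,0,0,0,0,-1,0,0,0,0,0,-1,0,0,0]'
```

```text
time: 4.38
tool_pos: [0.4571, 0.3096, 0.0081]
tool_rot: [0.002, -0.21, 0.978, 0.001]
contact_force: [0.3, 0.3, 0.0]
gripper_width: 0.995
grasp_force: 0.0
time: 5.12
tool_pos: [0.4566, 0.3095, 0.0073]
tool_rot: [0.002, -0.21, 0.978, 0.001]
contact_force: [-1.3, -0.9, 6.6]
gripper_width: 0.569
grasp_force: 64.7
time: 5.62
tool_pos: [0.4538, 0.308, 0.1031]
tool_rot: [-0.002, -0.21, 0.978, -0.0]
contact_force: [0.6, -0.3, -4.0]
gripper_width: 0.577
grasp_force: 65.5
```

```bash
for i in 1 2 3; do python3 -m jog '[0.09,-0.44,-0.18,0,0,0,0.09,-0.88,-0.18,0,0,0,0.09,-0.88,-0.18,0,0,0]' >/dev/null; done
python3 -m jog '[0.09,-0.44,-0.18,0,0,0.05,0.09,-0.88,-0.18,0,0,0.1,0.09,-0.88,-0.18,0,0,0.15,0.09,-0.88,-0.18,0,0,0.2,0.09,-0.88,-0.18,0,0,0.25,0.09,-0.88,-0.18,0,0,0.3,0.09,-0.88,-0.18,0,0,0.367,0.09,-0.88,-0.18,0,0,0.367]'
python3 - <<'E'
from h import *
f=grab("wrist");np.save("w3.npy",f,allow_pickle=True);cv2.imwrite("pics/w3.png",f["img"])
E
```

```text
time: 7.75
tool_pos: [0.5656, -0.0253, 0.1753]
tool_rot: [-0.002, 0.356, 0.935, -0.0]
contact_force: [-0.0, -0.5, -4.6]
gripper_width: 0.571
grasp_force: 65.8
```

View pics/w3.png

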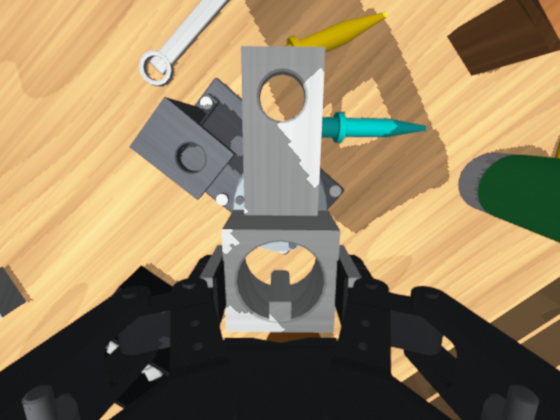

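The held arm is aligned in the image, with the hole at (283,97), the bore around (281,280) and the tab at (281,295). The stay hole shows at (192,157), well to the left. Next I measure the arm's offset in the tool and the stay again.

```bash
python3 - <<'E'
from h import *
f=np.load("w3.npy",allow_pickle=True).item();P=cloud(f);s=manip.state()
A=q(s["tool_rot"]);p0=s["tool_pos"];ps=np.degrees(np.arctan2(*A.as_matrix()[:2,0][::-1]));print("psi",ps,"tilt",np.degrees(A.as_matrix()[:2,2]))
Tl=(P-p0)@A.as_matrix()
def plane(c,z): # to tool-plane
    w=onplane(f,c[:,0,0],c[:,0,1],p0[2]-z);return ((w-p0)@A.as_matrix())[:,:2]
for nm,z,lo,hi in(("armtop",-.0027,-.008,.003),("hubtop",-.0247,-.030,-.020)):
    k=((Tl[...,2]>lo)&(Tl[...,2]<hi)&(abs(Tl[...,1])<.0262)&(Tl[...,0]>-.04)&(Tl[...,0]<.12)).astype(np.uint8)
    print(nm,np.median(Tl[...,2][k>0]))
    for c in cv2.findContours(k,cv2.RETR_CCOMP,cv2.CHAIN_APPROX_NONE)[0]:
        if len(c)>50: print(len(c),cv2.minAreaRect((plane(c,z)*1000).astype(np.float32)))
k=((P[...,2]>.099)&(P[...,2]<.108)&(np.hypot(P[...,0]-.48,P[...,1]+.043)<.06)).astype(np.uint8)
for c in cv2.findContours(k,cv2.RETR_CCOMP,cv2.CHAIN_APPROX_NONE)[0]:
    if len(c)>30: print("stay",len(c),cv2.minAreaRect((onplane(f,c[:,0,0],c[:,0,1],.104)[:,:2]*1000).astype(np.float32)))
E
```

```text
psi 138.3065331451423 tilt [-0.17050361  0.05768715]
armtop -0.001482454830686972
59 ((-9.270647048950195, -0.7884211540222168), (9.885136604309082, 6.855621337890625), 89.98655700683594)
97 ((-11.068017959594727, 13.345332145690918), (25.682905197143555, 7.887356758117676), 38.46318054199219)
101 ((-11.038036346435547, -14.99024772644043), (7.8961639404296875, 25.56545066833496), 51.61119079589844)
559 ((61.55619812011719, 0.117523193359375), (76.64631652832031, 51.392822265625), 0.6224138736724854)
135 ((79.68560791015625, 0.11866950988769531), (20.6109619140625, 20.315654754638672), 45.93291473388672)
hubtop -0.02321275558351285
451 ((1.5536975860595703, -0.12349891662597656), (50.743106842041016, 53.76839828491211), 0.9017351865768433)
277 ((2.643655776977539, -0.8594608306884766), (38.00517272949219, 36.00471115112305), 89.98453521728516)
stay 237 ((480.038818359375, -43.49031448364258), (59.94329833984375, 44.426544189453125), 8.104288101196289)
stay 86 ((488.0043029785156, -42.06757354736328), (20.846431732177734, 20.395248413085938), 48.311683654785156)
```

```bash
python3 -m jog '[-0.01,-0.01,0.4,0,0,0,-0.01,-0.01,0.63,0,0,0,-0.01,-0.01,0.63,0,0,0,-0.01,-0.01,0.63,0,0,0]'
python3 - <<'E'
from h import *
f=grab("wrist");np.save("w4.npy",f,allow_pickle=True);cv2.imwrite("pics/w4.png",cv2.resize(f["img"][200:350,190:370],(720,600),interpolation=cv2.INTER_CUBIC))
P=cloud(f);k=(P[...,2]>.094)&(P[...,2]<.104)&(np.hypot(P[...,0]-.5655,P[...,1]+.0267)<.015)
v,u=np.nonzero(k);print(len(v),u.min(),u.max(),v.min(),v.max(),P[k].mean(0),onplane(f,u,v,.101).mean(0))
c,_=cv2.minEnclosingCircle(np.stack([u,v],1).astype(np.float32));print(c,onplane(f,np.array(c[0]),np.array(c[1]),.101))
E
```

```text
time: 8.3
tool_pos: [0.5674, -0.0282, 0.1152]
tool_rot: [0.001, 0.356, 0.934, 0.0]
contact_force: [0.6, 0.4, -2.1]
gripper_width: 0.571
grasp_force: 65.7
265 269 293 241 254 [ 0.56676358 -0.0282709   0.09942326] [ 0.56627288 -0.02784547  0.101     ]
(281.0, 244.5) [ 0.56507751 -0.02692895  0.101     ]
```

View pics/w4.png

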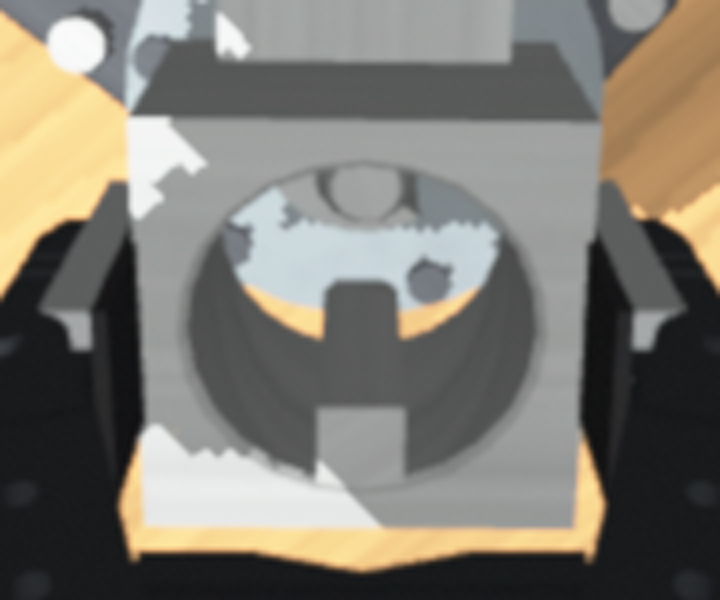

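```bash
python3 - <<'E'
from h import *
f=np.load("w4.npy",allow_pickle=True).item();s=manip.state();A=q(s["tool_rot"]).as_matrix();p0=s["tool_pos"]
print(p0.round(4))
for v in (254.5,256):
  for z in(.099,.101): print(v,z,((onplane(f,np.array(281.),np.array(v),z)-p0)@A*1000).round(2))
L=(onplane(f,np.array([269.,293.]),np.array([247.,247.]),.1)-p0)@A;print(L.round(4))
P=cloud(f);T=(P-p0)@A
# bore rim on hub top (tool frame)
k=((T[...,2]>-.028)&(T[...,2]<-.0205)&(abs(T[...,1])<.026)&(T[...,0]<.05)).astype(np.uint8)
for c in cv2.findContours(k,cv2.RETR_CCOMP,cv2.CHAIN_APPROX_NONE)[0]:
    if len(c)>60:
        w=(onplane(f,c[:,0,0],c[:,0,1],p0[2]+.0247)-p0)@A;print(len(c),w.min(0).round(4),w.max(0).round(4))
print(np.array2string(T[330:336:2,270:290:10].reshape(-1,3).round(4)))
for v in range(236,262,2): print(v,P[v,281].round(4),T[v,281].round(4))
E
```

```text
[ 0.5678 -0.0284  0.1158]
254.5 0.099 [-3.92 -0.69 16.84]
254.5 0.101 [-3.04 -0.7  14.83]
256 0.099 [-4.86 -0.69 16.84]
256 0.101 [-3.97 -0.7  14.84]
[[ 0.0011 -0.0075  0.0158]
 [ 0.0011  0.0061  0.0158]]
445 [-0.0235 -0.0265 -0.0248] [ 0.027   0.0266 -0.0246]
284 [-0.0167 -0.02   -0.0248] [ 0.0209  0.0179 -0.0247]
[[-0.0236 -0.0059 -0.0239]
 [-0.0247 -0.0013 -0.0224]
 [-0.1329 -0.0113  0.1171]
 [-0.1327 -0.0012  0.1168]
 [-0.1358 -0.0114  0.1179]
 [-0.1354 -0.0012  0.1174]]
236 [ 0.5509 -0.0145  0.1383] [ 0.0218 -0.0009 -0.0225]
238 [ 0.5515 -0.0151  0.1384] [ 0.021  -0.0009 -0.0226]
240 [ 0.5523 -0.0158  0.1381] [ 0.0199 -0.0009 -0.0223]
242 [ 0.5639 -0.0259  0.101 ] [ 0.0046 -0.0007  0.0148]
244 [ 0.5654 -0.0272  0.0991] [ 0.0026 -0.0007  0.0167]
246 [ 0.5662 -0.0279  0.0995] [ 0.0015 -0.0007  0.0163]
248 [ 0.5669 -0.0285  0.1002] [ 0.0006 -0.0007  0.0156]
250 [ 0.5681 -0.0296  0.0995] [-0.0009 -0.0007  0.0164]
252 [ 0.5689 -0.0303  0.0997] [-0.0021 -0.0007  0.0161]
254 [ 0.57   -0.0313  0.0991] [-0.0035 -0.0007  0.0167]
256 [ 0.5792 -0.0393  0.0746] [-0.0157 -0.0006  0.0412]
258 [ 0.5854 -0.0447  0.0598] [-0.0238 -0.0005  0.0561]
260 [ 0.587  -0.0461  0.0586] [-0.026  -0.0005  0.0573]
```

```bash
python3 -m jog '[0.02,-0.005,0,0,0,0,0.02,-0.005,0.15,0,0,0,0.02,-0.005,0.28,0,0,0,0.02,-0.005,0.28,0,0,0,0.02,-0.005,0.28,0,0,0]'
python3 -m jog '[0,0,0.02,0,0,0,0,0,0.03,0,0,0,0,0,0.03,0,0,0,0,0,0.03,0,0,0]'
```

```text
time: 8.98
tool_pos: [0.5647, -0.0275, 0.0859]
tool_rot: [-0.0, 0.357, 0.934, -0.0]
contact_force: [-0.0, 0.1, -3.5]
gripper_width: 0.571
grasp_force: 65.9
time: 9.48
tool_pos: [0.5651, -0.0276, 0.0834]
tool_rot: [0.0, 0.357, 0.934, 0.0]
contact_force: [0.4, 0.2, -2.9]
gripper_width: 0.566
grasp_force: 66.0
```

```bash
python3 -m jog '[0,0,0.01,0,0,0,0,0,0.015,0,0,0,0,0,0.015,0,0,0,0,0,0.015,0,0,0]'
```

```text
time: 9.98
tool_pos: [0.5651, -0.0276, 0.0833]
tool_rot: [-0.0, 0.357, 0.934, -0.0]
contact_force: [-5.5, 0.1, 5.9]
gripper_width: 0.574
grasp_force: 67.0
```

```bash
python3 -m jog '[0,0,-0.01,0,0,-0.05,0.001,0.002,-0.01,0,0,-0.1,0.002,0.004,-0.01,0,0,-0.15,0.002,0.006,-0.01,0,0,-0.2,0.003,0.008,-0.01,0,0,-0.25,0.003,0.009,-0.01,0,0,-0.277,0.003,0.009,-0.01,0,0,-0.277,0.003,0.009,-0.01,0,0,-0.277]'
python3 -m jog '[0,0,0.02,0,0,0,0,0,0.04,0,0,0,0,0,0.04,0,0,0,0,0,0.04,0,0,0]'
```

```text
time: 10.98
tool_pos: [0.5652, -0.0266, 0.0825]
tool_rot: [-0.0, -0.069, 0.998, 0.0]
contact_force: [0.5, 0.1, -3.9]
gripper_width: 0.572
grasp_force: 65.9
time: 11.48
tool_pos: [0.5653, -0.0267, 0.0788]
tool_rot: [-0.0, -0.07, 0.998, 0.0]
contact_force: [-0.3, 0.4, -3.6]
gripper_width: 0.574
grasp_force: 65.9
```

The tab is in the keyway, so I lower it home.

```bash
python3 -m jog '[0,0,0.05,0,0,0,0,0,0.09,0,0,0,0,0,0.11,0,0,0,0,0,0.12,0,0,0,0,0,0.12,0,0,0]'
```

```text
time: 12.1
tool_pos: [0.5655, -0.0267, 0.0674]
tool_rot: [0.0, -0.07, 0.998, -0.0]
contact_force: [-2.7, -0.2, 2.0]
gripper_width: 0.574
grasp_force: 66.5
```

```bash
python3 -m jog '[0,0,0,0,0,-0.008,0,0,0,0,0,-0.016,0,0,0,0,0,-0.016]'
python3 -m jog '[0,0,0,0,0,0,0,0,0,0,0,0,0,0,0,0,0,0,0,0,0,0,0,0]' 85
python3 -m jog '[0,0,-0.3,0,0,0,0,0,-1,0,0,0,0,0,-1,0,0,0]' >/dev/null
python3 -m jog '[0,0,-0.8,0,0,0,0,0,-0.8,0,0,0,0,0,-0.8,0,0,0,0,0,-0.8,0,0,0]'
python3 - <<'E'
from h import *
f=grab("wrist");np.save("w5.npy",f,allow_pickle=True);cv2.imwrite("pics/w5.png",cv2.resize(f["img"][60:300,150:410],(780,600)));P=cloud(f)
k=((P[...,2]>.099)&(P[...,2]<.108)&(np.hypot(P[...,0]-.48,P[...,1]+.043)<.06)).astype(np.uint8)
for c in cv2.findContours(k,cv2.RETR_CCOMP,cv2.CHAIN_APPROX_NONE)[0]:
    if len(c)>30: print("stay",len(c),cv2.minAreaRect((onplane(f,c[:,0,0],c[:,0,1],.104)[:,:2]*1000).astype(np.float32)))
k=(abs(P[...,2]-.092)<.005)&(np.hypot(P[...,0]-.565,P[...,1]+.027)<.04)
v,u=np.nonzero(k);r=cv2.minAreaRect((onplane(f,u,v,.092)[:,:2]*1000).astype(np.float32));print("hub",np.median(P[...,2][k]),r)
E
```

```text
time: 12.48
tool_pos: [0.5663, -0.0268, 0.0674]
tool_rot: [0.001, -0.095, 0.995, -0.0]
contact_force: [0.6, 0.1, 0.9]
gripper_width: 0.574
grasp_force: 66.4
time: 12.98
tool_pos: [0.5652, -0.0267, 0.0667]
tool_rot: [-0.0, -0.095, 0.995, 0.0]
contact_force: [0.6, -0.8, -0.5]
gripper_width: 1.0
grasp_force: 0.0
time: 13.85
tool_pos: [0.5643, -0.0265, 0.2441]
tool_rot: [-0.002, -0.095, 0.995, 0.001]
contact_force: [-0.0, 0.0, -0.2]
gripper_width: 0.994
grasp_force: 0.0
stay 233 ((479.3831481933594, -44.18312072753906), (59.71761703491211, 43.796669006347656), 8.03787612915039)
stay 67 ((487.41156005859375, -43.09538269042969), (20.75371742248535, 21.49310302734375), 54.941280364990234)
hub 0.0909556840371824 ((564.5795288085938, -27.243316650390625), (49.99049377441406, 49.49888229370117), 10.883485794067383)
```

View pics/w5.png

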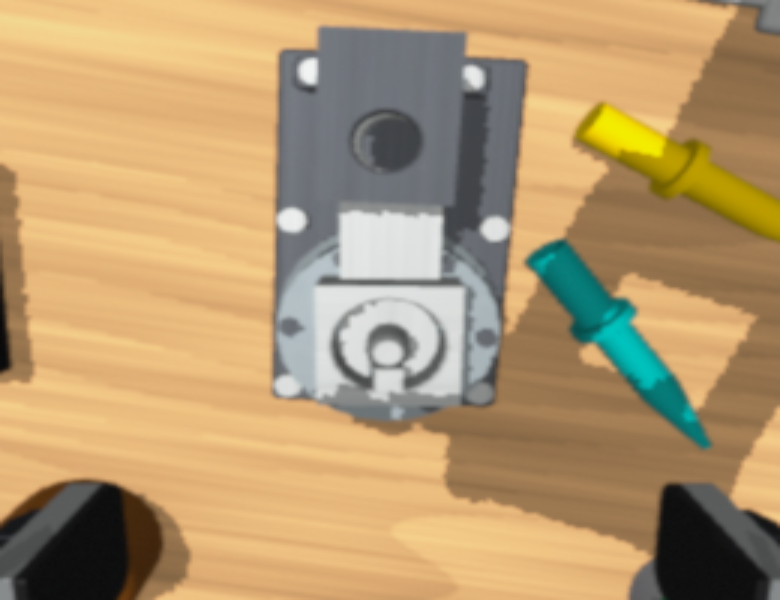

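The hub is home: it sits flat round the nose and the arm goes under the stay. The arm hole and stay hole overlap at crop (387,140). Next, the drift.

```bash
for i in 1 2; do python3 -m jog '[-0.2,0.8,0,0,0,0,-0.2,0.8,0,0,0,0]' >/dev/null; done
python3 -m jog '[-0.2,0.8,0.1,0,0,0.055,-0.2,0.8,0.1,0,0,0.11,-0.2,0.8,0.1,0,0,0.17,-0.2,0.8,0.1,0,0,0.22,-0.2,0.8,0.1,0,0,0.28,-0.2,0.8,0.1,0,0,0.33,-0.2,0.8,0.1,0,0,0.39,-0.2,0.8,0.1,0,0,0.45]' >/dev/null
python3 -m jog '[0,0,0,0,0,0.055,0,0,0,0,0,0.11,0,0,0,0,0,0.11,0,0,0,0,0,0.11]'
python3 - <<'E'
from h import *
s=manip.state();print(s["joint_pos"].round(2))
f=grab("wrist");np.save("w6.npy",f,allow_pickle=True);cv2.imwrite("pics/w6.png",f["img"]);P=cloud(f)
from scipy import ndimage
k=(P[...,2]>.112)&(P[...,2]<.16)&(abs(P[...,0]-.58)<.08)&(abs(P[...,1]-.25)<.1)
l,n=ndimage.label(k)
for i in range(1,n+1):
    m=l==i
    if m.sum()<60: continue
    zt=np.percentile(P[...,2][m],95);mt=m&(P[...,2]>zt-.004);v,u=np.nonzero(mt)
    c,r=cv2.minEnclosingCircle(np.stack([u,v],1).astype(np.float32))
    print(m.sum(),zt.round(4),c,r,onplane(f,np.array(c[0]),np.array(c[1]),zt).round(4),P[mt].mean(0).round(4))
k=((abs(P[...,2]-.1)<.004)&(abs(P[...,0]-.58)<.08)&(abs(P[...,1]-.25)<.1))
print("rack",cv2.minAreaRect((P[k][:,:2]*1000).astype(np.float32)))
E
```

```text
time: 15.9
tool_pos: [0.5788, 0.22, 0.2361]
tool_rot: [-0.0, 0.705, 0.709, -0.001]
contact_force: [1.0, -0.2, 0.1]
gripper_width: 0.992
grasp_force: 0.0
[ 0.24  0.04  1.62 -0.    1.48  0.24]
1179 0.1222 (286.6601867675781, 116.68770599365234) 19.8667049407959 [0.5832 0.2947 0.1222] [0.5835 0.2946 0.1211]
622 0.1479 (283.8947448730469, 206.0) 12.267318725585938 [0.5813 0.2252 0.1479] [0.5813 0.2248 0.1469]
rack ((582.5181884765625, 259.447509765625), (130.12442016601562, 46.16042709350586), 88.190673828125)
```

View pics/w6.png

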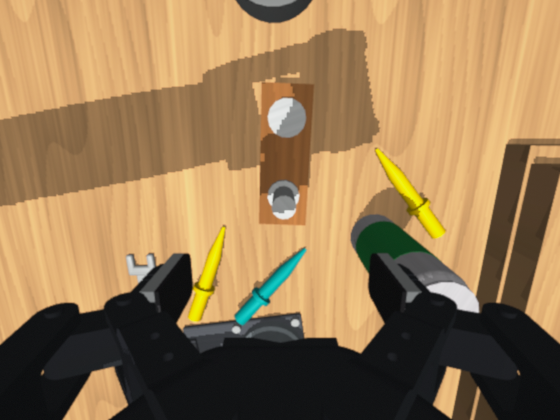

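The view shows the drift head at (284,206) and the blunt pin at (287,117), and the fingers have clear space either side of the drift.

```bash
python3 -m jog '[0.05,0.025,0.4,0,0,0,0.05,0.025,0.8,0,0,0,0.05,0.025,0.8,0,0,0]' >/dev/null
python3 -m jog '[0,0,0.3,0,0,0,0,0,0.475,0,0,0,0,0,0.475,0,0,0,0,0,0.475,0,0,0]'
python3 -m jog '[0,0,0,0,0,0,0,0,0,0,0,0,0,0,0,0,0,0,0,0,0,0,0,0,0,0,0,0,0,0,0,0,0,0,0,0,0,0,0,0,0,0]' 10
python3 -m jog '[0,0,-0.3,0,0,0,0,0,-0.6,0,0,0,0,0,-1,0,0,0,0,0,-1,0,0,0]'
```

```text
time: 16.82
tool_pos: [0.5823, 0.2255, 0.1109]
tool_rot: [0.001, 0.706, 0.708, 0.001]
contact_force: [0.2, 0.1, 0.3]
gripper_width: 0.995
grasp_force: 0.0
time: 17.7
tool_pos: [0.5815, 0.2254, 0.1097]
tool_rot: [0.0, 0.706, 0.708, 0.0]
contact_force: [-1.3, 0.4, 2.8]
gripper_width: 0.216
grasp_force: 58.5
time: 18.2
tool_pos: [0.5832, 0.2258, 0.2125]
tool_rot: [0.002, 0.706, 0.708, 0.003]
contact_force: [-0.8, 0.4, -3.1]
gripper_width: 0.217
grasp_force: 60.1
```

```bash
for i in 1 2; do python3 -m jog '[-0.894,-0.318,-0.06,0,0,0,-0.894,-0.318,-0.06,0,0,0]' >/dev/null; done
python3 -m jog '[-0.5,-0.2,-0.06,0,0,0,-0.894,-0.318,-0.06,0,0,0,-0.894,-0.318,-0.06,0,0,0,-0.894,-0.318,-0.06,0,0,0,-0.894,-0.318,-0.06,0,0,0]'
python3 - <<'E'
from h import *
f=grab("wrist");np.save("w7.npy",f,allow_pickle=True);cv2.imwrite("pics/w7.png",f["img"])
E
```

```text
time: 19.32
tool_pos: [0.4868, -0.0422, 0.2262]
tool_rot: [-0.001, 0.705, 0.709, -0.0]
contact_force: [0.3, -0.5, -3.3]
gripper_width: 0.22
grasp_force: 59.9
```

View pics/w7.png

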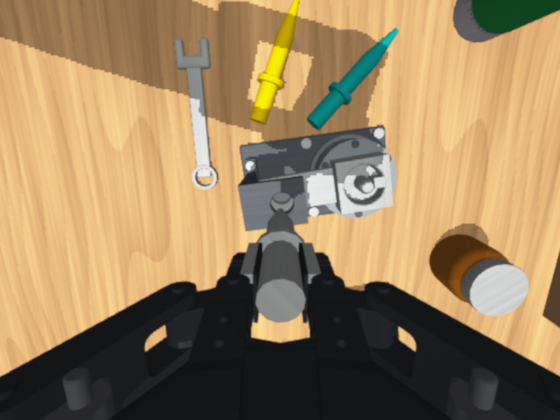

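The drift tip is at (283,212), just in front of the stay hole at (282,202), as expected from the viewing angle. I lower it in stages.

```bash
python3 -m jog '[0,0,0.15,0,0,0,0,0,0.3,0,0,0,0,0,0.45,0,0,0,0,0,0.55,0,0,0,0,0,0.55,0,0,0]'
python3 -m jog '[0,0,0.05,0,0,0,0,0,0.1,0,0,0,0,0,0.15,0,0,0,0,0,0.2,0,0,0,0,0,0.2,0,0,0]'
```

```text
time: 20.0
tool_pos: [0.4862, -0.043, 0.1709]
tool_rot: [-0.001, 0.706, 0.708, -0.001]
contact_force: [0.2, -0.2, -3.1]
gripper_width: 0.218
grasp_force: 59.9
time: 20.62
tool_pos: [0.4871, -0.043, 0.1519]
tool_rot: [0.0, 0.706, 0.708, 0.0]
contact_force: [2.2, 0.8, -4.7]
gripper_width: 0.215
grasp_force: 59.8
```

```bash
python3 -m jog '[0,0,0.05,0,0,0,0,0,0.1,0,0,0,0,0,0.15,0,0,0,0,0,0.2,0,0,0,0,0,0.2,0,0,0]'
python3 -m jog '[0,0,0.05,0,0,0,0,0,0.1,0,0,0,0,0,0.15,0,0,0,0,0,0.15,0,0,0]'
```

```text
time: 21.25
tool_pos: [0.4871, -0.043, 0.1317]
tool_rot: [0.0, 0.706, 0.708, 0.0]
contact_force: [4.3, 1.3, -6.0]
gripper_width: 0.22
grasp_force: 59.6
time: 21.75
tool_pos: [0.4871, -0.043, 0.1167]
tool_rot: [0.0, 0.706, 0.708, 0.0]
contact_force: [4.3, 3.0, -3.6]
gripper_width: 0.218
grasp_force: 60.0
```

```bash
python3 -m jog '[0,0,0.02,0,0,0,0,0,0.03,0,0,0,0,0,0.04,0,0,0,0,0,0.04,0,0,0]'
```

```text
time: 22.25
tool_pos: [0.4873, -0.0431, 0.1137]
tool_rot: [0.0, 0.706, 0.708, 0.0]
contact_force: [3.4, 4.0, 1.7]
gripper_width: 0.213
grasp_force: 60.7
```

```bash
python3 -m jog '[0,0,0,0,0,0,0,0,0,0,0,0,0,0,0,0,0,0,0,0,0,0,0,0]' 85
python3 -m jog '[0,0,-0.3,0,0,0,0,0,-1,0,0,0,0,0,-1,0,0,0,0,0,-1,0,0,0]'
python3 - <<'E'
from h import *
f=grab("wrist");P=cloud(f);cv2.imwrite("pics/w8.png",cv2.resize(f["img"][100:340,140:460],(800,600)))
k=(P[...,2]>.144)&(P[...,2]<.17)&(np.hypot(P[...,0]-.487,P[...,1]+.043)<.04);print("head",P[k].mean(0),P[...,2][k].max())
k=(P[...,2]>.106)&(P[...,2]<.118)&(np.hypot(P[...,0]-.487,P[...,1]+.043)<.03);print("collar",P[k].mean(0))
k=(abs(P[...,2]-.092)<.005)&(np.hypot(P[...,0]-.565,P[...,1]+.027)<.04)
v,u=np.nonzero(k);print("hub",np.median(P[...,2][k]),cv2.minAreaRect((onplane(f,u,v,.092)[:,:2]*1000).astype(np.float32)))
E
```

```text
time: 22.75
tool_pos: [0.4868, -0.0434, 0.1132]
tool_rot: [-0.0, 0.706, 0.708, -0.0]
contact_force: [0.5, 0.9, 0.5]
gripper_width: 0.989
grasp_force: 0.0
time: 23.25
tool_pos: [0.4874, -0.0434, 0.2141]
tool_rot: [0.001, 0.706, 0.708, 0.0]
contact_force: [-0.5, 1.2, -0.5]
gripper_width: 0.997
grasp_force: 0.0
head [ 0.48710917 -0.04319536  0.15065951] 0.15237186784911294
collar [ 0.48736549 -0.03763643  0.10955135]
hub 0.09095815170104071 ((565.4769897460938, -26.98163604736328), (50.48181915283203, 50.40821075439453), 11.008502006530762)
```

View pics/w8.png

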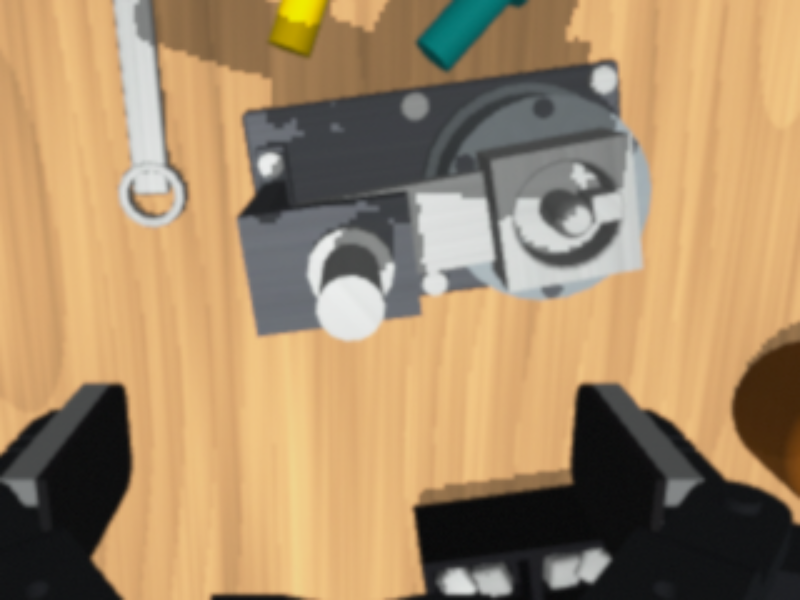

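The drift stands upright with its collar on the stay (crop 350,290). Its head is at z 0.152 and the hub top at z 0.091–0.092, so both are home. I hand the job in.

```bash
python3 -c "
from plant import manip
print(manip.job_done())"
```

```text
the job is handed in; nothing more can be done
None
```

The job is handed in at about 23 s of the 64 s: the keyed torque arm is home on the gearbox shaft under the stay, and the drift stands upright through both holes with its collar on the bracket and the gripper clear (the hand-in gave no verdict).

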